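# Open the locked vent cap of a concentrate canister

## Robot

A 6-joint arm with a two-finger parallel gripper is mounted at the origin on the work surface. World frame = base frame: x ahead of the robot, y to its left, z up, the work surface at z = 0. Lengths are in m, angles in rad, forces in N, time in s.
With the tool pointing down it reaches from about 0.375 to 0.975 m from the base axis. Payload 3.8 kg.
Tool frame: the origin (TCP) lies midway between the tips of the shut fingers; the grasp point (between the pads) lies 19 mm behind it; z points along the fingers, y is the line along which they close (so a half turn about z gives the same grasp; the last joint's range is limited). The gripper opens to 88 mm and grips with 3 to 60 N. Pads are 18 mm wide; open, the fingers measure 123 mm over their backs; the gripper's body (75 mm by 187 mm) begins 45 mm behind the grasp point.
Start: joints at [-1.239, 0.264, 1.604, -0, 1.274, -0.037], TCP at [0.243, -0.63, 0.239] pointing down, gripper open.
Joint ranges: [-2.63, 2.63], [-0.94, 2.18], [0.31, 2.57], [-1.31, 4.45], [0, 2.66], [-2.55, 2.55]. Speed limits (rad/s): [2.57, 2.57, 3.14, 3.14, 3.14, 3.14].

## Interface

Orientations are given as a rotation vector (axis times angle).
In Python, from cell import manip, inverse_kinematics, cams, order gives the robot as it stands. Calls block until the motion is done:
- manip.move_pose(position, orientation): joint-space move of the TCP to a pose.
- manip.move_linear(position, rate=0.15, rot=None): straight line of the TCP; rot=None keeps the orientation; rate is the mean speed in m/s.
- manip.set_joints(angles): joint-space move.
- manip.set_gripper(opening, force=None): finger opening in m; force is the grip in N (None keeps the last); returns when the fingers have stopped.
- manip.dwell(seconds).
- inverse_kinematics(position, orientation): joint angles nearest the present ones, or None.
- manip.state(): the state.
- cams.capture(name): name is "side" or "top"; returns a dict with "image" (400x640x3 uint8, blue, green, red), "z_map" (400x640 float32, m along the optical axis (not along the pixel's ray), 0 where there is no reading), "intrinsics" (3x3 intrinsics, pixels), "position" and "orientation" of the camera in the world. Camera axes: x right, y down, z forward; pixel columns grow to the right and rows downward; lengths in m; the calibration is good to about 2 mm. A picture is of the moment at which its call begins.
A pose or a line that the arm cannot do raises manip.IKError and nothing moves.
- order.close_job(): hands the job in; it is judged then, once.
The state is a dict: "clock": time; "joint_pos": joint angles; "joint_velocities": joint speeds; "tau": joint torques, N m; "tool_pos": TCP position; "tcp_rot": TCP orientation; "contact_force": force on the tool from outside, world axes, zero at the start; "moment": the same for the moment, N m; "gripper_width": finger opening in m; "grasp_force": force on a finger pad.
Only numpy, scipy, OpenCV 4.12 (cv2) and the standard library are available. Lean on these libraries where they do the work, as an engineer would, in place of code of your own. Each camera call takes 0.05 s, during which the arm holds its last target. There are 200 camera calls.

## Task

Open the vent of the white canister: first flip its locking tab right back until it leans away, near its stop, then push the cap beneath it down against its spring and, while holding it down, turn it anticlockwise until it comes free, and let it pop up. Work gently: the canister's shoulder is thin, so never press down or pull up on the closure with more than about 20 N, and leave the things standing around it where they are.

Things in the scene. Friction and masses are not known exactly. Their poses are not given: they have to be found in the camera images.
- canister: white plastic canister, 190 x 130 x 84 mm high (x, y, z), heavy, fixed in a low steel drip tray. Origin: centre of its underside on the table; z up. The tab's free end points along its -x, the tab's hinge lies on its +x side; the hinge axis is its y.
- tab (a joint): angle of the grey locking tab: 0 = shut, lying level over the cap; grows as its free end is lifted; 1.57 = upright; it stops at 2.3 (leaning back away from the cap). A stiff hinge (0.3 N m, about 3 N at the tongue): it stays wherever it is left. While shut, two cheeks under it straddle the cap's wing and keep the cap from turning.
- tab_tongue (a point): the place to pinch the tab: on the centre line of the narrow tongue at its free end, 14 mm from the tip. The tongue is 48 mm long, 12 mm wide (along the hinge axis), 10 mm thick; free space beneath it for 68 mm when shut. It moves with the tab, 108 mm from the hinge axis.
- tab_hinge (a point): middle of the tab's hinge axis (axis along the canister's y), 56 mm from the cap's axis on the canister's +x side, 163 mm above the table. Two posts 48 mm apart carry it.
- cap (a joint): turn of the cap: 0 = locked; grows anticlockwise seen from above; end stop at 1.4. Friction about 0.15 N m. It turns about 0.1 freely, then its two lugs butt against blocks unless the cap is pressed down; pressed, they pass below the blocks, and from 1.14 on the cap is free to pop up 8 mm. Let go earlier, it stays caught under the blocks.
- cap_wing (a point): centre of the cap's wing, half-way up. The wing is an upright bar 48 mm long, 12 mm thick, 28 mm high, on a disc 56 mm in diameter whose flat top is 14 mm below this point; free from above once the tab is open. Its x axis runs along the wing, at joint 0 parallel to the canister's x. Locked: 144 mm above the table; popped up: 152 mm. See neck_foot for how it presses.
- neck_foot (a point): point on the cap's axis 6 mm above the canister's top, 90 mm above the table. The cap's spring pushes back with 4 N at first, 0.25 N more per mm. How deep it must be pressed for its lugs to pass differs from canister to canister, 3 to 16 mm, unseen; 1.5 mm deeper (4.5 to 17.5 mm, 5 to 8 N of spring) it sits down on a hard seat: feel for the steep rise of force there.
- neck (a joint): how far the neck is pushed into the thin shoulder of the canister, in m: 0 at rest, positive down, 1 mm for each 20 N pressing or (negative) pulling on the closure. More than 1.05 mm either way spoils it.
- vial_a: amber glass vial with metal cap, 32 mm diameter, 55 mm high, bystander beside the canister. Origin: centre of its underside.
- vial_b: a second such vial, bystander.
- saline: clear bottle, 68 mm diameter, 140 mm high, bystander beside the canister. Origin: centre of its underside.
- dish: steel bowl, 100 mm diameter, 35 mm high, bystander. Origin: centre of its underside.
- jar: white jar, 52 mm diameter, 60 mm high, bystander. Origin: centre of its underside.
- ampoule_box: cardboard box 90 x 70 x 30 mm with ampoules reaching 79 mm high, bystander. Origin: centre of its underside.

How it is judged:
By the outcome, as a careful person would: the job done as asked, in the order asked, and still so for the second after the job is handed in, with the robot touching nothing.
It also fails if it takes over 69 s, if anything falls off the work surface, if the arm or the gripper's body presses on something with over 40 N, if the wrist force passes 120 N, or if a joint passes its speed limit or range.

## Working session

There is one attempt and no reset: what is moved stays moved. The work goes in short steps, each a Python script; the robot and the scene stay as the last script left them, time stands still between calls to the robot, and variables do not carry over. Pictures are saved under pics/ and viewed, at most 10 in all, crops included, and the job is handed in when it is done.

```bash
mkdir -p pics; ls; python3 - <<'E'
from cell import manip,cams
import cv2,numpy as np
for n in("top","side"):
    c=cams.capture(n); cv2.imwrite(f"pics/{n}0.png",c["image"]); np.savez(f"{n}0.npz",**c)
    print(n,c["position"],c["orientation"],c["intrinsics"].tolist())
print(manip.state())
E
```

```text
pics
top [ 0.35655027 -0.0144021   1.15296557] [-2.07944216  2.14224174 -0.15058769] [[375.91607575634305, 0.0, 324.2600905342848], [0.0, 375.91607575634305, 200.79630282666747], [0.0, 0.0, 1.0]]
side [0.03239767 0.48895213 0.820115  ] [-1.08133312  2.42610265 -1.02726727] [[409.67667475232065, 0.0, 318.87753035676207], [0.0, 409.67667475232065, 197.14179930957548], [0.0, 0.0, 1.0]]
{'clock': 0.1, 'joint_pos': array([-1.23891939e+00,  2.64684874e-01,  1.60516075e+00, -1.94251280e-05,
        1.27367042e+00, -3.69010293e-02]), 'joint_velocities': array([-0.00150804, -0.00026063, -0.00236314, -0.00020282, -0.00041543,
       -0.00122659]), 'tau': array([ 3.13436221e-04, -5.03621471e+01, -3.58070755e+01,  7.31300935e-02,
        2.33748072e-02, -5.95257961e-05]), 'tool_pos': array([ 0.24311886, -0.6290589 ,  0.23754914]), 'tcp_rot': array([-3.08646857e+00, -5.75658640e-01,  4.72549884e-04]), 'contact_force': array([ 0.07169017, -0.07641909, -0.18040331]), 'moment': array([-0.02503598, -0.00817251, -0.01798229]), 'grasp_force': 0.0, 'gripper_width': 0.0880804367072753}
```

View pics/top0.png

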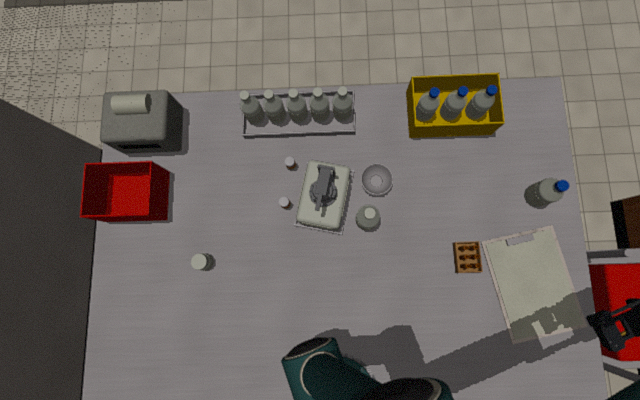

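View pics/side0.png

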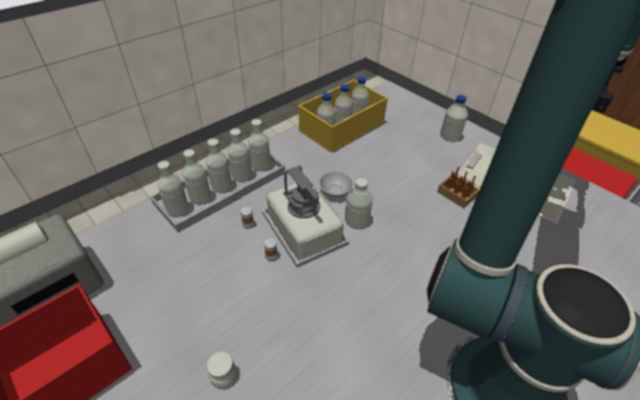

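The top view shows the canister at about (325,197), with the tab's narrow tongue pointing down the image to about (320,208) and the hinge near (325,170). The vials are at (290,162) and (285,203), the dish at (377,180), the saline bottle at (368,217), and the box at (467,257). Next I'll turn this into positions.

```bash
cat > h.py <<'E'
import numpy as np,cv2
from scipy.spatial.transform import Rotation as R
def cloud(c):
    z=c["z_map"];K=c["intrinsics"];v,u=np.indices(z.shape)
    p=np.stack([(u-K[0,2])/K[0,0]*z,(v-K[1,2])/K[1,1]*z,z],-1)
    w=p@R.from_rotvec(c["orientation"]).as_matrix().T+c["position"]
    w[z==0]=np.nan
    return w
E
python3 - <<'E'
from h import *
for n,(u0,v0,u1,v1) in(("top",(270,140,400,250)),("side",(230,150,390,270))):
    c=np.load(n+"0.npz");w=cloud(c)
    s=w[v0:v1,u0:u1];im=c["image"][v0:v1,u0:u1]
    cv2.imwrite(f"pics/{n}1.png",cv2.resize(im,None,fx=5,fy=5,interpolation=cv2.INTER_CUBIC)) 
    q=s.reshape(-1,3);q=q[np.isfinite(q[:,2])]
    print(n,"table",np.median(q[abs(q[:,2])<.01,2]))
    t=q[(abs(q[:,2]-.084)<.006)]
    hull=cv2.minAreaRect(t[:,:2].astype(np.float32)*1000);print("top face",hull,len(t),np.median(t[:,2]))
    for lo,hi in((.155,.2),(.16,.185)):
        t=q[(q[:,2]>lo)&(q[:,2]<hi)]
        print(lo,len(t),cv2.minAreaRect(t[:,:2].astype(np.float32)*1000),np.median(t[:,2]))
    if n=="top":
        m=(s[...,2]>.12);rr,cc=np.nonzero(m)
        for r in range(rr.min(),rr.max()+1):
            k=cc[rr==r]
            if len(k): print(r+v0,k.min()+u0,k.max()+u0,(s[r,k].mean(0)*1000).round().tolist(),(s[r,k,2]*1000).round().tolist())
E
```

```text
top table -0.0004515203926183098
top face ((561.4424438476562, -26.43292236328125), (238.91578674316406, 187.61883544921875), 76.8111572265625) 1916 0.0832670284058219
0.155 431 ((572.772216796875, 19.043058395385742), (46.79713821411133, 126.84806060791016), 84.44857025146484) 0.16766675079338456
0.16 430 ((572.772216796875, 19.043058395385742), (46.79713821411133, 126.84806060791016), 84.44857025146484) 0.16766704644220704
164 318 320 [638.0, 31.0, 167.0] [166.0, 166.0, 167.0]
165 318 326 [635.0, 23.0, 165.0] [164.0, 165.0, 169.0, 166.0, 163.0, 167.0, 165.0, 168.0, 162.0]
166 317 331 [631.0, 18.0, 166.0] [165.0, 168.0, 163.0, 165.0, 167.0, 168.0, 169.0, 163.0, 168.0, 167.0, 168.0, 165.0, 167.0, 168.0, 167.0]
167 318 334 [628.0, 12.0, 166.0] [162.0, 165.0, 166.0, 164.0, 167.0, 168.0, 168.0, 168.0, 168.0, 165.0, 167.0, 165.0, 166.0, 167.0, 171.0, 167.0, 165.0]
168 318 334 [626.0, 12.0, 164.0] [155.0, 151.0, 166.0, 164.0, 160.0, 166.0, 168.0, 164.0, 163.0, 168.0, 165.0, 169.0, 169.0, 169.0, 166.0, 164.0, 165.0]
169 318 334 [624.0, 13.0, 163.0] [143.0, 144.0, 168.0, 169.0, 165.0, 166.0
[... 6017 characters left out ...]
216 365 374 [495.0, -101.0, 139.0] [134.0, 139.0, 139.0, 138.0, 141.0, 137.0, 140.0, 138.0, 140.0, 141.0]
217 366 373 [492.0, -101.0, 139.0] [134.0, 140.0, 142.0, 138.0, 142.0, 140.0, 140.0, 139.0]
218 367 371 [490.0, -100.0, 135.0] [127.0, 135.0, 138.0, 135.0, 140.0]
side table -0.0009744718230220162
top face ((661.1304931640625, -17.09992218017578), (235.96148681640625, 382.63055419921875), 88.62533569335938) 2113 0.08283038727346415
0.155 434 ((571.6414794921875, 31.2752685546875), (47.29766082763672, 124.44586944580078), 72.55583190917969) 0.16707662369792015
0.16 416 ((573.4137573242188, 33.73928451538086), (46.625640869140625, 124.54805755615234), 69.41138458251953) 0.16721590518276658
```

View pics/top1.png

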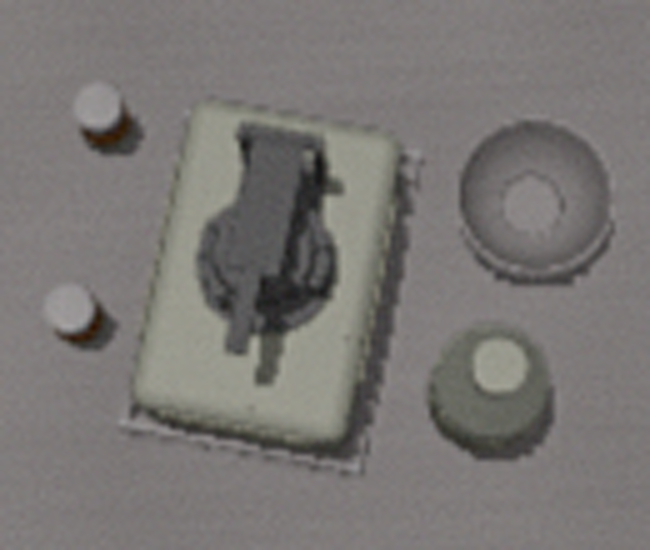

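View pics/side1.png

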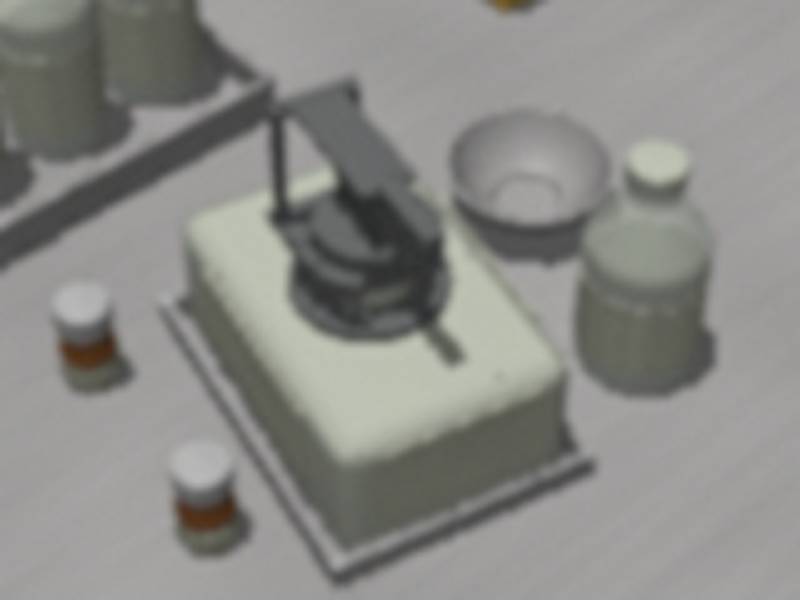

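The crops confirm the layout: the tab is shut, its tongue tip is at about full-image (317,210), and the hinge bar runs (318..334,167). Now I'll fit the tab and canister frame from both clouds and check that the arm can reach the planned poses.

```bash
cat >> h.py <<'E'
def seg(w,lo,hi,c=(.565,.02),r=.13):
    q=w.reshape(-1,3);q=q[np.isfinite(q).all(1)]
    return q[(q[:,2]>lo)&(q[:,2]<hi)&(np.hypot(q[:,0]-c[0],q[:,1]-c[1])<r)]
E
python3 - <<'E'
from h import *
for n in("top","side"):
    w=cloud(np.load(n+"0.npz"))
    t=seg(w,.155,.185,r=.1)
    b=seg(w,.078,.092); 
    for _ in range(2):
        rc=cv2.minAreaRect(np.float32(b[:,:2]*1000)); 
        break
    print(n,"body",rc)
    # symmetric midline: fit by bins along x of tongue & plate edges (mid of min/max y)
    yaw=-.22
    for _ in range(4):
        ex=np.array([np.cos(yaw),np.sin(yaw)]);ey=np.array([-ex[1],ex[0]])
        s=t[:,:2]@ex;d=t[:,:2]@ey;B=[]
        for a in np.arange(s.min()+.004,s.max()-.02,.004):
            k=d[(s>=a)&(s<a+.004)]
            if len(k)>3:B.append((a+.002,(k.max()+k.min())/2,np.ptp(k)))
        B=np.array(B);p=np.polyfit(B[:,0],B[:,1],1);yaw+=np.arctan(p[0])
    ex=np.array([np.cos(yaw),np.sin(yaw)]);ey=np.array([-ex[1],ex[0]])
    s=t[:,:2]@ex;d=t[:,:2]@ey
    off=np.median((B[:,1]))
    print("yaw",yaw,"s range",s.min(),s.max(),"off",off,"z near tip/hinge",np.median(t[s<s.min()+.03,2]),np.median(t[s>s.max()-.03,2]))
    print((B*1000).round().tolist())
    for nm,h in(("hinge from tip",s.min()+.122),("cap",s.min()+.066),("tongue",s.min()+.014)): print(nm,h*ex+off*ey)
    dd=seg(w,.124,.134,c=h*ex+off*ey+ex*.052,r=.034);print("disc minEnclosing",cv2.minEnclosingCircle(np.float32(dd[:,:2]*1000)),len(dd))
E
```

```text
top body ((565.6119995117188, -8.640083312988281), (202.36610412597656, 187.61883544921875), 76.8111572265625)
yaw -0.22816582686189643 s range 0.48924022187280897 0.6159603280500305 off 0.15467381145557882 z near tip/hinge 0.17193900356571523 0.1660364230478401
[[495.0, 155.0, 11.0], [499.0, 155.0, 9.0], [503.0, 154.0, 10.0], [507.0, 155.0, 11.0], [511.0, 155.0, 11.0], [515.0, 154.0, 10.0], [519.0, 155.0, 11.0], [523.0, 154.0, 8.0], [527.0, 155.0, 8.0], [531.0, 159.0, 20.0], [535.0, 155.0, 27.0], [539.0, 155.0, 30.0], [543.0, 154.0, 28.0], [547.0, 155.0, 27.0], [551.0, 155.0, 30.0], [555.0, 153.0, 25.0], [559.0, 155.0, 28.0], [563.0, 156.0, 28.0], [567.0, 154.0, 28.0], [571.0, 155.0, 28.0], [575.0, 155.0, 28.0], [579.0, 156.0, 27.0], [583.0, 154.0, 28.0], [587.0, 155.0, 28.0], [591.0, 155.0, 25.0], [595.0, 154.0, 28.0]]
hinge from tip [0.63038452 0.01240791]
cap [0.57583588 0.02507463]
tongue [0.52518356 0.03683657]
disc minEnclosing ((574.0712280273438, 26.493270874023438), 32.062538146972656) 135
side body ((563.4591064453125, -5.6463623046875), (196.47854614257812, 189.7873535156
[... 224 characters left out ...]
0.0, 156.0, 12.0], [504.0, 157.0, 10.0], [508.0, 157.0, 9.0], [512.0, 157.0, 12.0], [516.0, 157.0, 11.0], [520.0, 156.0, 11.0], [524.0, 158.0, 9.0], [528.0, 157.0, 26.0], [532.0, 157.0, 28.0], [536.0, 156.0, 25.0], [540.0, 156.0, 29.0], [544.0, 156.0, 28.0], [548.0, 156.0, 28.0], [552.0, 157.0, 28.0], [556.0, 157.0, 27.0], [560.0, 157.0, 28.0], [564.0, 157.0, 28.0], [568.0, 157.0, 23.0], [572.0, 157.0, 29.0], [576.0, 155.0, 24.0], [580.0, 157.0, 28.0], [584.0, 157.0, 28.0], [588.0, 159.0, 26.0], [592.0, 156.0, 26.0]]
hinge from tip [0.62827571 0.01458216]
cap [0.57373735 0.02729308]
tongue [0.52309459 0.03909607]
disc minEnclosing ((571.8357543945312, 28.0760555267334), 28.6778564453125) 168
```

```bash
cat >> h.py <<'E'
YAW=-.2285;H=np.array([.6293,.0135,.163]);CAP=np.array([.5740,.0265,0.])
EX=np.array([np.cos(YAW),np.sin(YAW),0]);EY=np.array([-EX[1],EX[0],0]);UP=np.array([0,0,1.])
def rot(z,y):
    y=y-z*(y@z);y/=np.linalg.norm(y)
    return R.from_matrix(np.c_[np.cross(y,z),y,z]).as_rotvec()
def tab_pose(th,sgn,beta=0.):   # grasp point on tongue -> TCP 19 mm further
    z=np.sin(beta)*EX-np.cos(beta)*UP
    return H+.108*(-np.cos(th)*EX+np.sin(th)*UP)+.019*z, rot(z,sgn*EY)
def cap_pose(q,zt,sgn,beta=.62): # TCP height zt, turn q, tool leaning back along the wing
    w=np.cos(q)*EX+np.sin(q)*EY; n=-np.sin(q)*EX+np.cos(q)*EY
    z=np.sin(beta)*w-np.cos(beta)*UP
    return CAP+.006*w*(beta>0)+zt*UP, rot(z,sgn*n)
E
python3 - <<'E'
from h import *
from cell import manip,inverse_kinematics as ik
for s in(1,-1):
    for th in(.05,.8,1.57,2.3):
        j=ik(*tab_pose(th,s));print("tab",s,th,None if j is None else np.round(j,2))
    for q in(0,.4,.8,1.3):
        for zt in(.118,.2):
            j=ik(*cap_pose(q,zt,s));print("cap",s,q,zt,None if j is None else np.round(j,2))
E
```

```text
tab 1 0.05 [ 0.02  0.06  2.02 -0.    1.07 -1.32]
tab 1 0.8 [ 0.01  0.05  1.88 -0.    1.21 -1.33]
tab 1 1.57 [-0.02  0.17  1.69 -0.    1.28 -1.36]
tab 1 2.3 [-0.04  0.32  1.56 -0.    1.26 -1.38]
cap 1 0 0.118 [ 0.12 -0.07  2.35 -0.63  0.34 -0.68]
cap 1 0 0.2 [ 0.12 -0.2   2.28 -0.41  0.51 -0.92]
cap 1 0.4 0.118 [-0.08 -0.09  2.36  0.51  0.3  -2.27]
cap 1 0.4 0.2 [-0.08 -0.22  2.29  0.32  0.48 -2.06]
cap 1 0.8 0.118 None
cap 1 0.8 0.2 None
cap 1 1.3 0.118 None
cap 1 1.3 0.2 None
tab -1 0.05 [ 0.02  0.06  2.02 -0.    1.07  1.82]
tab -1 0.8 [ 0.01  0.05  1.88 -0.    1.21  1.81]
tab -1 1.57 [-0.02  0.17  1.69 -0.    1.28  1.78]
tab -1 2.3 [-0.04  0.32  1.56 -0.    1.26  1.76]
cap -1 0 0.118 [ 0.12 -0.07  2.35 -0.63  0.34  2.46]
cap -1 0 0.2 [ 0.12 -0.2   2.28 -0.41  0.51  2.22]
cap -1 0.4 0.118 [-0.08 -0.09  2.36  0.51  0.3   0.87]
cap -1 0.4 0.2 [-0.08 -0.22  2.29  0.32  0.48  1.08]
cap -1 0.8 0.118 [-0.24 -0.02  2.3   0.87  0.59  0.08]
cap -1 0.8 0.2 [-0.24 -0.14  2.23  0.69  0.72  0.3 ]
cap -1 1.3 0.118 [-0.34  0.13  2.13  0.79  0.93 -0.34]
cap -1 1.3 0.2 [-0.34  0.03  2.07  0.72  1.06 -0.21]
```

```bash
sed -i 's/beta=.62/beta=.55/' h.py; cat >> h.py <<'E'
def show(m,tag,f0=0):
    s=m.state();f=s["contact_force"]-f0
    print(tag,"t%.1f"%s["clock"],"F",f.round(1),"tcp",(s["tool_pos"]*1000).round(1),"w%.1f g%.1f"%(s["gripper_width"]*1e3,s["grasp_force"]),flush=True)
    return s
E
python3 - <<'E'
from h import *
from cell import manip,cams
p,r=tab_pose(.05,-1)
manip.set_gripper(.045,12)
manip.move_pose(p+[0,0,.10],r)
manip.move_linear(p,rate=.12)
f0=manip.state()["contact_force"]; show(manip,"at",f0)
manip.set_gripper(0,12); s=show(manip,"grip",f0)
if s["gripper_width"]>.009:
    for th in np.linspace(.05,.5,6)[1:]:
        manip.move_linear(tab_pose(th,-1)[0],rate=.08); show(manip,"%.2f"%th,f0)
c=cams.capture("side");cv2.imwrite("pics/s2.png",cv2.resize(c["image"][100:300,200:440],None,fx=3,fy=3,interpolation=cv2.INTER_CUBIC))
E
```

```text
at t4.4 F [0. 0. 0.] tcp [524.9  37.9 150.2] w44.9 g0.0
grip t5.0 F [-3.  -5.   2.8] tcp [524.1  37.  149.6] w11.7 g12.0
0.14 t5.3 F [-3.4 -4.8  3.1] tcp [524.6  37.  159.1] w11.7 g12.0
0.23 t5.6 F [-3.7 -5.3  1.7] tcp [525.9  36.7 168.5] w11.7 g12.0
0.32 t5.8 F [-5.7 -4.7  2.2] tcp [528.2  36.2 177.9] w11.8 g12.0
0.41 t6.1 F [-5.5 -5.6  3.6] tcp [531.6  35.5 187.1] w12.1 g12.0
0.50 t6.4 F [-5.3 -5.1  3.4] tcp [535.7  34.5 195.9] w11.9 g12.0
```

View pics/s2.png

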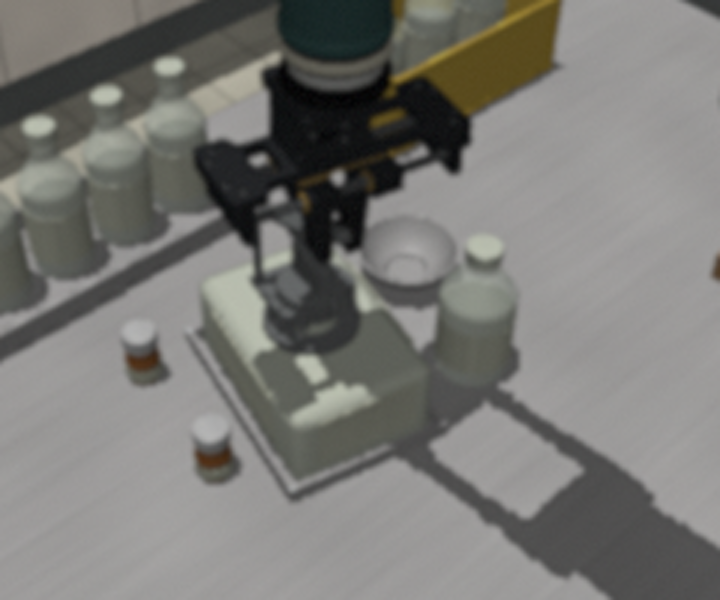

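The picture shows the fingers holding the tongue near (320,235) in the crop, with the tab sloping up from its hinge and the neighbours untouched. I'll continue the swing.

```bash
python3 - <<'E'
from h import *
from cell import manip,cams
for th in np.linspace(.5,2.3,16)[1:]:
    manip.move_linear(tab_pose(th,-1)[0],rate=.08); s=show(manip,"%.2f"%th)
    if s["gripper_width"]<.008 or np.linalg.norm(s["contact_force"])>18: print("STOP");break
c=cams.capture("side");cv2.imwrite("pics/s3.png",cv2.resize(c["image"][100:300,200:440],None,fx=3,fy=3,interpolation=cv2.INTER_CUBIC))
E
```

```text
0.62 t6.8 F [-5.6 -3.8  3.2] tcp [542.5  32.9 207.1] w12.0 g12.0
0.74 t7.1 F [-4.  -4.6  2.8] tcp [550.6  31.1 217.2] w11.9 g12.0
0.86 t7.4 F [-4.5 -4.9  3.4] tcp [559.9  28.9 226.2] w11.9 g12.0
0.98 t7.7 F [-3.7 -4.2  1.5] tcp [570.1  26.6 234.1] w12.0 g12.0
1.10 t8.0 F [-2.9 -4.8  1.9] tcp [581.2  24.  240.7] w11.8 g12.0
1.22 t8.3 F [-2.7 -4.4  1.4] tcp [593.   21.3 245.8] w11.8 g12.0
1.34 t8.6 F [-3.6 -3.8  2.2] tcp [605.2  18.5 249.6] w11.9 g12.0
1.46 t8.9 F [-2.9 -4.8  1.9] tcp [617.8  15.6 252. ] w11.9 g12.0
1.58 t9.2 F [-2.2 -3.8  2.2] tcp [630.6  12.7 252.7] w12.0 g12.0
1.70 t9.5 F [-2.3 -5.4  2.5] tcp [643.3   9.9 251.9] w11.8 g12.0
1.82 t9.8 F [-0.5 -5.5  3. ] tcp [655.9   7.1 249.5] w11.3 g12.0
1.94 t10.2 F [ 0.3 -4.7  3.3] tcp [668.1   4.3 245.8] w11.3 g12.0
2.06 t10.5 F [ 0.6 -5.5  3.3] tcp [680.    1.7 240.5] w11.0 g12.0
2.18 t10.8 F [ 1.8 -5.8  3.7] tcp [691.1  -0.8 233.8] w10.9 g12.0
2.30 t11.1 F [ 3.1 -4.7  4.3] tcp [701.5  -3.2 225.9] w10.6 g12.0
```

View pics/s3.png

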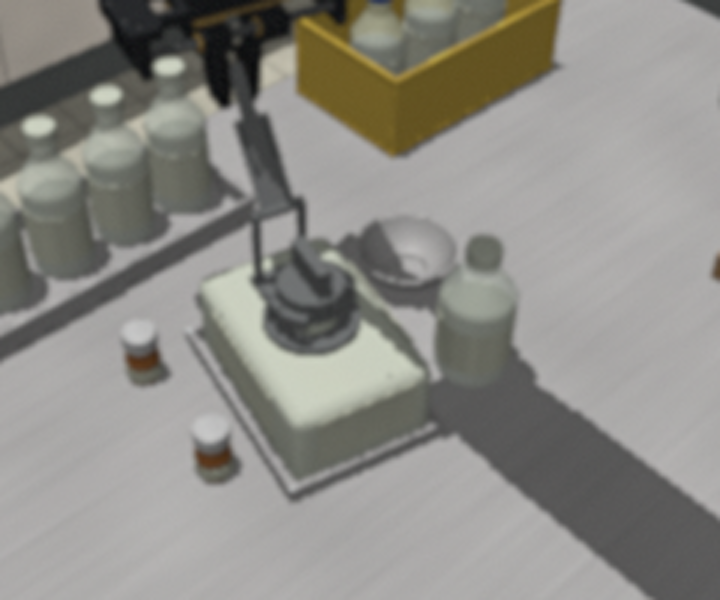

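The tab now leans back beyond upright, with its plate from (290,200) to the grip at (240,90) and the wing free at (312,262). I'll release it, back off, and measure the tab angle and the wing.

```bash
python3 - <<'E'
from h import *
from cell import manip,cams
manip.set_gripper(.045); show(manip,"open")
p=np.array(manip.state()["tool_pos"])
manip.move_linear(p+[0,0,.10],rate=.2)
q,r=cap_pose(0,.25,-1,beta=.55)
manip.move_pose(q-.10*EX,r)
show(manip,"away")
for n in("top","side"):
    c=cams.capture(n); w=cloud(c)
    a=seg(w,.150,.166,c=CAP[:2],r=.036); d=seg(w,.122,.136,c=CAP[:2],r=.034)
    if len(a)>5:
        rc=cv2.minAreaRect(np.float32(a[:,:2]*1000)); print(n,"wing",rc,len(a),"z",np.median(a[:,2]),a.mean(0))
    if len(d)>5: print("disc",cv2.minEnclosingCircle(np.float32(d[:,:2]*1000)),len(d),np.median(d[:,2]))
    t=seg(w,.185,.27,c=(H+.05*EX)[:2],r=.06)
    if len(t)>5:
        u=(t-H)@EX;z=t[:,2]-H[2];m=abs((t-H)@EY)<.014
        print("tab slope angle",np.pi-np.arctan(np.polyfit(u[m],z[m],1)[0]),"dir",np.median(np.arctan2(z[m],-u[m])),m.sum())
    if n=="side": cv2.imwrite("pics/s4.png",cv2.resize(c["image"][100:300,200:440],None,fx=3,fy=3,interpolation=cv2.INTER_CUBIC))
E
```

```text
open t11.8 F [0.2 0.1 0.3] tcp [699.3  -2.6 224.4] w45.2 g0.0
away t13.4 F [ 0.5  0.9 -0.1] tcp [483.3  47.9 250.6] w45.1 g0.0
top wing ((575.2296142578125, 25.359439849853516), (12.107690811157227, 46.95951843261719), 77.18277740478516) 78 z 0.15708029290792902 [0.57503558 0.02494419 0.1570396 ]
disc ((572.6558227539062, 27.10601043701172), 31.6556453704834) 239 0.12956103891159687
tab slope angle 2.2425948812745764 dir 2.1874326333873393 257
disc ((573.1400146484375, 26.916748046875), 29.376497268676758) 180 0.1286680262050071
tab slope angle 2.254872839399561 dir 2.1730430353776047 337
```

View pics/s4.png

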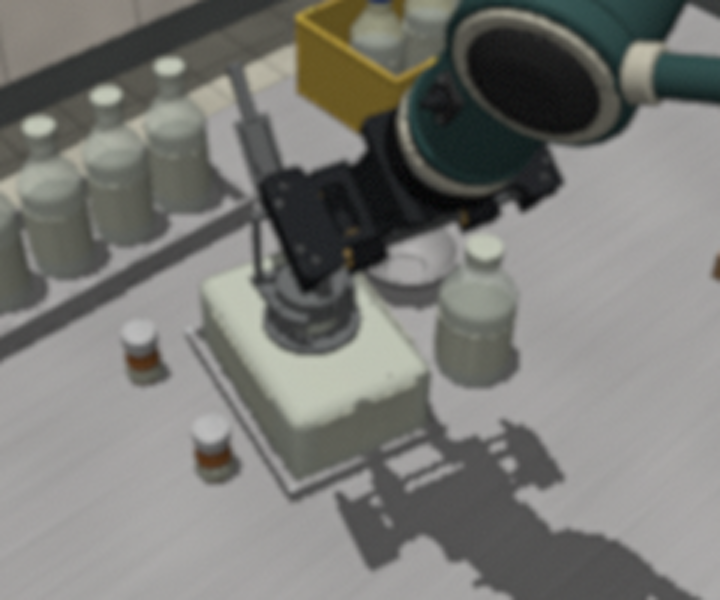

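The tab stays at about 2.25 rad, and the wing is confirmed at (0.575, 0.025), top at 157 mm, yaw -0.22. Next: grip the wing leaning back from the tab, then feel for the seat.

```bash
sed -i 's/CAP=np.array(\[.5740,.0265,0.\])/CAP=np.array([.5748,.0258,0.])/' h.py; python3 - <<'E'
from h import *
from cell import manip
manip.set_gripper(.036,40)
p,r=cap_pose(0,.185,-1); manip.move_pose(p,r)
p,r=cap_pose(0,.138,-1); manip.move_linear(p,rate=.06)
s=show(manip,"down")
if s["contact_force"][2]<2:
    manip.set_gripper(0,40); s=show(manip,"grip")
    print(manip.state()["joint_pos"].round(2))
    fz0=s["contact_force"][2]; F=[fz0]; z=.138
    for i in range(40):
        z-=.0005; manip.move_linear(cap_pose(0,z,-1)[0],rate=.01); manip.dwell(.1)
        s=manip.state();f=s["contact_force"][2];F.append(f)
        print("%.1f"%((.138-z)*1e3),"%.2f"%f,"%.2f"%(s["tool_pos"][2]*1e3),end=" | ",flush=True)
        if f>11 or (i>7 and f-F[-2]>2): break
    show(manip,"end")
E
```

```text
down t15.3 F [0.4 0.1 0.5] tcp [581.   24.4 138.3] w36.1 g0.0
grip t15.8 F [-0.5 -4.1  1. ] tcp [580.6  23.7 138.3] w11.8 g40.0
[ 0.1  -0.09  2.29 -0.4   0.45  2.21]
0.5 2.72 138.01 | 1.0 3.83 137.61 | 1.5 5.07 137.14 | 2.0 4.23 136.64 | 2.5 4.31 136.14 | 3.0 3.80 135.69 | 3.5 4.53 135.21 | 4.0 4.55 134.70 | 4.5 3.90 134.22 | 5.0 4.12 133.74 | 5.5 5.00 133.27 | 6.0 5.27 132.77 | 6.5 5.53 132.31 | 7.0 5.26 131.81 | 7.5 5.97 131.36 | 8.0 5.09 130.85 | 8.5 5.81 130.33 | 9.0 6.07 129.89 | 9.5 5.59 129.41 | 10.0 6.20 128.93 | 10.5 7.62 128.61 | 11.0 9.07 128.42 | 11.5 11.49 128.22 | end t23.9 F [-6.9 -4.4 11.5] tcp [581.1  23.8 128.2] w11.4 g40.0
```

Spring slope gives about 0.25 N/mm, then the force climbs steeply at a depth of about 9.5 mm, so that is the seat. I'll ease off slightly, hold it there and turn.

```bash
python3 - <<'E'
from h import *
from cell import manip
z=.1276
manip.move_linear(cap_pose(0,z,-1)[0],rate=.01)
show(manip,"eased")
for i,q in enumerate(np.arange(.05,1.26,.05)):
    p,r=cap_pose(q,z,-1); j0=manip.state()["joint_pos"]
    manip.move_linear(p,rate=.001,rot=r)
    s=manip.state();f=s["contact_force"]
    yaw=R.from_rotvec(s["tcp_rot"]).as_matrix()[:,1]
    print("%.2f t%.1f F"%(q,s["clock"]),f.round(1),"Mz %.2f z%.1f w%.1f dj%.2f got%.2f"%(s["moment"][2],s["tool_pos"][2]*1e3,s["gripper_width"]*1e3,abs(s["joint_pos"]-j0).max(),np.arctan2(yaw@EX,-yaw@EY)),flush=True)
    if f[2]>15 or f[2]<-5 or abs(s["moment"][2])>1.2: print("STOP");break
E
```

```text
eased t24.1 F [-4.  -5.3  6.5] tcp [580.9  23.8 128.7] w11.8 g40.0
0.05 t24.4 F [-4.4 -4.7  7. ] Mz -0.38 z128.7 w11.7 dj0.13 got0.05
0.10 t24.6 F [-4.7 -4.7  7.3] Mz -0.35 z128.7 w11.6 dj0.14 got0.10
0.15 t24.9 F [-5.  -3.7  7.9] Mz -0.27 z128.6 w11.5 dj0.15 got0.15
0.20 t25.2 F [-5.4 -4.9  6. ] Mz -0.26 z128.6 w11.6 dj0.15 got0.20
0.25 t25.5 F [-6.6 -4.2  6.8] Mz -0.26 z128.7 w11.7 dj0.16 got0.25
0.30 t25.7 F [-6.7 -3.8  8.2] Mz -0.20 z128.6 w12.0 dj0.15 got0.30
0.35 t26.0 F [-6.7 -3.5  7.5] Mz -0.14 z128.6 w11.4 dj0.15 got0.35
0.40 t26.3 F [-7.  -3.4  7.6] Mz -0.18 z128.6 w11.8 dj0.14 got0.40
0.45 t26.5 F [-6.4 -2.9  7.7] Mz -0.08 z128.6 w11.8 dj0.13 got0.45
0.50 t26.8 F [-6.5 -2.   6.4] Mz -0.11 z128.6 w11.7 dj0.12 got0.50
0.55 t27.0 F [-7.  -3.2  7.5] Mz 0.02 z128.6 w11.6 dj0.11 got0.55
0.60 t27.3 F [-6.6 -3.3  7. ] Mz -0.02 z128.6 w11.4 dj0.10 got0.60
0.65 t27.5 F [-6.4 -3.2  8.9] Mz 0.09 z128.5 w11.5 dj0.09 got0.65
0.70 t27.8 F [-5.7 -2.3  8.3] Mz 0.05 z128.5 w11.5 dj0.08 got0.70
0.75 t28.0 F [-7.3 -3.5  6.9] Mz 0.07 z128.5 w11.6 dj0.08 got0.75
0.80 t28.3 F [-6.8 -2.6  8.5] Mz 0.05 z128.5 w11.6 dj0.07 got0.80
0.85 t28.5 F [-6.4 -2.2  8.4] Mz 0.12 z128.5 w11.7 dj0.07 got0.85
0.90 t28.8 F [-6.1 -2.9  7.4] Mz 0.16 z128.5 w11.6 dj0.06 got0.90
0.95 t29.0 F [-5.8 -3.1  7.8] Mz 0.12 z128.5 w11.7 dj0.06 got0.95
1.00 t29.3 F [-7.3 -2.5  8.4] Mz 0.14 z128.5 w11.9 dj0.05 got1.00
1.05 t29.5 F [-6.5 -3.1  7.9] Mz 0.23 z128.5 w11.6 dj0.05 got1.05
1.10 t29.8 F [-7.5 -2.8  7.8] Mz 0.23 z128.5 w11.4 dj0.05 got1.10
1.15 t30.0 F [-6.4 -3.5  9. ] Mz 0.22 z128.5 w12.0 dj0.05 got1.15
1.20 t30.3 F [-6.4 -2.5  8.2] Mz 0.29 z128.5 w11.6 dj0.04 got1.20
1.25 t30.5 F [-7.  -2.6  9.4] Mz 0.21 z128.5 w11.9 dj0.04 got1.25
```

```bash
python3 - <<'E'
from h import *
from cell import manip,cams
p,r=cap_pose(1.3,.1276,-1); manip.move_linear(p,rate=.001,rot=r); show(manip,"1.3")
z=.1276; ok=True
while z<.1455:
    z+=.001; manip.move_linear(cap_pose(1.3,z,-1)[0],rate=.012); s=manip.state(); f=s["contact_force"][2]
    print("%.1f:%.1f"%(s["tool_pos"][2]*1e3,f),end=" ",flush=True)
    if f<-4: print("PULL");ok=False;break
show(manip,"up")
if ok:
    manip.set_gripper(.032); show(manip,"open")
    d=R.from_rotvec(manip.state()["tcp_rot"]).as_matrix()[:,2]
    manip.move_linear(manip.state()["tool_pos"]-.12*d,rate=.15)
    manip.move_linear(manip.state()["tool_pos"]-.20*EX+[0,0,.05],rate=.2)
    show(manip,"away")
    for n in("top","side"):
        c=cams.capture(n); w=cloud(c)
        a=seg(w,.158,.176,c=CAP[:2],r=.032); d=seg(w,.122,.144,c=CAP[:2],r=.03)
        if len(a)>5: print(n,"wing",cv2.minAreaRect(np.float32(a[:,:2]*1000)),len(a),"z",np.median(a[:,2]))
        if len(d)>5: print("disc",np.median(d[:,2]))
        t=seg(w,.185,.27,c=(H+.05*EX)[:2],r=.06);u=(t-H)@EX;m=abs((t-H)@EY)<.014
        if m.sum()>9:print("tab",np.pi-np.arctan(np.polyfit(u[m],t[m,2],1)[0]))
        cv2.imwrite(f"pics/{n}5.png",cv2.resize(c["image"][100:300,200:440],None,fx=3,fy=3,interpolation=cv2.INTER_CUBIC))
E
```

```text
1.3 t30.8 F [-7.  -3.8  9.3] tcp [577.7  31.1 128.5] w11.3 g40.0
129.3:5.9 130.2:5.8 131.2:6.3 132.2:5.4 133.1:5.0 134.0:4.5 134.9:5.0 135.8:4.3 136.8:4.2 137.7:4.1 138.7:4.2 139.7:3.8 140.7:3.7 141.6:2.9 142.6:3.4 143.6:2.9 144.6:2.3 145.6:1.9 up t35.3 F [-3.7 -2.5  1.9] tcp [577.5  31.1 145.6] w11.5 g40.0
open t35.8 F [ 0.2 -0.2 -0.2] tcp [577.9  31.1 145.7] w32.1 g0.0
away t37.9 F [-0.7  0.2  0.3] tcp [352.8  21.7 296.8] w32.1 g0.0
top wing ((574.81640625, 25.180076599121094), (46.63011932373047, 11.519539833068848), 61.72562789916992) 79 z 0.16532801363213934
disc 0.13736297704015366
tab 2.252029326005886
side wing ((573.4390869140625, 26.118892669677734), (48.088253021240234, 15.703749656677246), 63.2316780090332) 110 z 0.1640312968339676
disc 0.13617568832449212
tab 2.2592810355328132
```

View pics/side5.png

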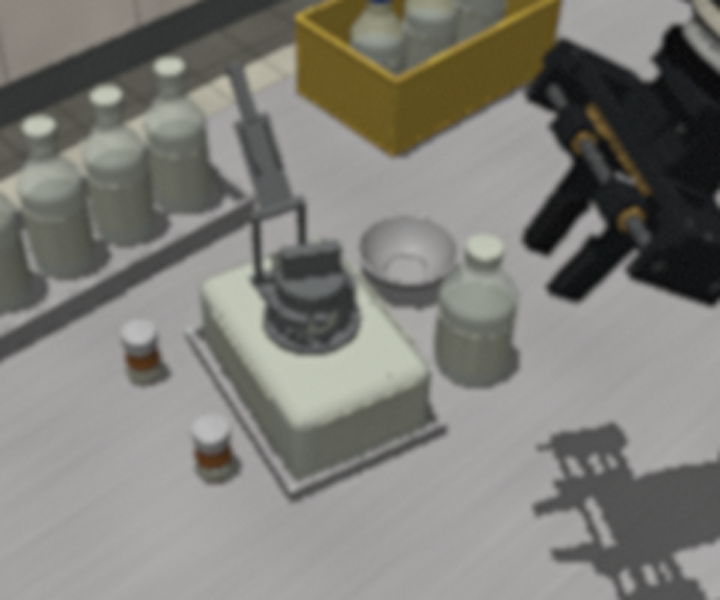

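View pics/top5.png

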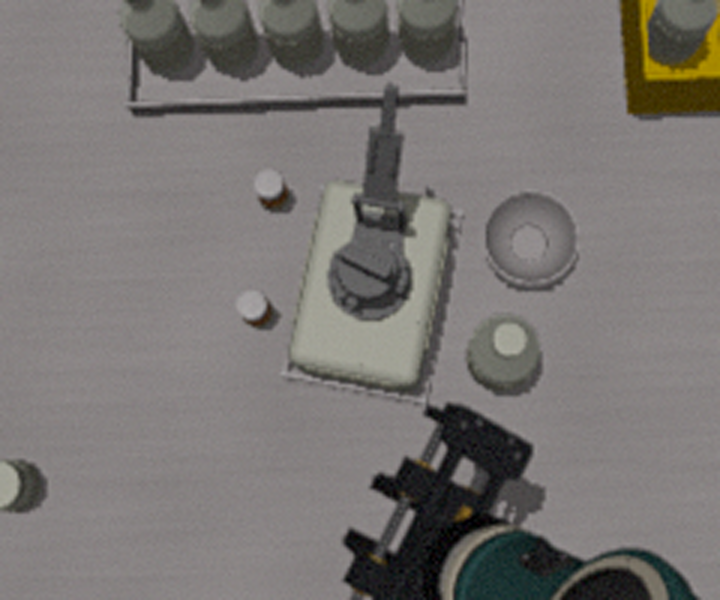

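Both pictures show the tab leaning back, measured at 2.25 rad, and the wing (side crop (310,258), top crop (367,268)) turned about 1.3 rad. The wing top is at 165 mm, so the cap has popped up 8 mm. The vials, dish and bottle have not moved, and the arm is clear.

```bash
python3 -c "
from cell import order
print(order.close_job())"
```

```text
the job is handed in; nothing more can be done
None
```

The vent is open and the job is handed in at about 38 s: tab back at about 2.25 rad, cap pressed, turned about 1.3 rad and popped up 8 mm, with vertical force readings under 12 N and the neighbours in the final pictures unmoved.

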